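# Pulse the grinding cup on the pantry grinder

## Task

Turn the grinder's speed dial to the green mark, then set the filled steel cup down into the socket, tabs through the gaps, until it sits fully home. Twist it clockwise (seen from above) to the orange pulse mark, halfway to the lock, and never so far that the lock clicks. It springs back if let go, so finish with the gripper still holding the cup on the pulse mark, and leave the carton, jar and bag clip where they are.

Things in the scene. Friction and masses are not known exactly. Their poses are not given: they have to be found in the camera images.
- base: White grinder base, fixed to the counter; origin on its underside, z up. On its local +y side a round motor housing (radius 66 mm at the foot, 57 mm at its top, 85 mm high) carrying the bayonet socket (grey ring); on its local -y side a lower control pod (60 mm high, 96 mm wide along x, reaching to y = -118 mm) with the speed dial on top.
- seat (a point): Centre of the socket's floor, where the home cup's underside rests: 55 mm along +y and 85 mm above the base's origin, axes as the base's. Grey ring: outer radius 53 mm, top 18 mm above the floor, bore radius 38 mm. Its flange (12 to 18 mm above the floor) has three gaps 26 degrees wide out to radius 44 mm; under it the tabs run round in a track.
- gap (a point): Middle of one gap at the ring's top, at 0 degrees (base's +x) from the socket's axis, radius 44 mm, 18 mm above the floor; the other gaps lie at 120 and 240 degrees. White line at each gap. Insert with a tab at each gap, within about 6 degrees.
- pulse_mark (a point): Orange line on the ring's top (radius 44 mm), 30 degrees clockwise of that gap's white line; the same at every gap. The red line, 60 degrees clockwise of the white one, is the locked position. At pulse the cup's white lines point at orange lines.
- cup: Closed opaque steel grinding cup, standing on its black blade collar, the way it goes into the socket; 107 mm tall, about 0.35 kg. Origin at the centre of its underside, z up. Collar radius 36 mm, up to 29 mm height, foot chamfered to 33 mm; steel above it radius 32 mm (64 mm wide), straight from 29 to 98 mm height.
- cup_tab (a point): Outer end of one of the collar's three tabs, at 0 degrees (the cup's +x), radius 42 mm; the others at 120 and 240 degrees. Tabs: 10 mm wide, 4 to 10.5 mm above the underside, each with a white line above it on the collar. All alike: any tab fits any gap.
- pulse_ring (a joint): Sprung ring hidden in the socket, pushed round by the tabs: 0 at rest, grows as the cup is twisted clockwise, = cup's twist from the gap centre minus 0.10 rad. 0.42 rad on the orange pulse mark; ball catches resist from about 0.55 and the lock clicks at about 0.80. The return spring takes 0.12 N m at 0, 0.23 N m at the pulse mark.
- speed_dial (a joint): Speed dial, turns smoothly without clicks, 0 to 3.14 rad, growing clockwise from above; it stays where it is left. At 0 its white pointer points along the base's +y, at 1.57 along the base's +x. Ticks every 0.524 rad (30 degrees); the long green mark is the fifth, at 2.094 rad.
- dial_grip (a point): On the dial's axis at the middle of its grip bar, 17 mm above the pod's top (77 mm above the counter), 75 mm along the base's -y. Black bar 11 mm wide, 38 mm long (along the pointer), from 9 mm below to 9 mm above this point, on a round skirt of radius 22 mm.
- carton: Bystander: standing cardboard food carton with an orange band, 55 x 120 x 170 mm, origin under its centre.
- jar: Bystander: amber glass jar with a brass lid, 82 mm wide, 115 mm tall, origin under its centre.
- bag_clip: Bystander: yellow bag clip lying on the counter, 22 x 110 x 18 mm, origin under its centre.

How it is judged (in metres and radians):
On the way, in this order (a step that is already met when the one before it is completed fails the run):
1. the speed dial stands on the green mark (value of joint speed_dial between 1.954 and 2.234 rad), for 0.3 s.
2. the cup sits fully home in the socket, not yet twisted to the pulse mark (z of cup in the frame of seat below 0.003 m and horizontal distance between cup and seat below 0.005 m and angle between cup's own z axis and vertical below 0.08 rad and value of joint pulse_ring below 0.25 rad), for 0.1 s.
3. the cup is twisted to the pulse mark (z of cup in the frame of seat below 0.003 m and value of joint pulse_ring between 0.3 and 0.54 rad), for 0.2 s.
At the end, for the whole second after the job is handed in: The dial stands within 0.14 rad of the green mark; the cup is home in the socket (underside within 3 mm of the seat, centred within 5 mm, upright within 0.08 rad), the fingers grip it (more than 2 N), and it is held still with the ring at 0.42 rad (the pulse mark) within 0.12 rad (all of step 1 and all of step 3 and horizontal distance between cup and seat below 0.005 m and angle between cup's own z axis and vertical below 0.08 rad and angular speed of cup below 0.15 rad/s and contact force between the fingers and cup above 2 N); the arm keeps its last pose, push and grip.
It fails at once if the lock clicks: the cup is twisted past the ball catches (value of joint pulse_ring above 0.78 rad).
It fails at once if the carton, jar or bag clip is moved by more than 25 mm or tipped (distance of any of carton, jar, bag_clip from where it was at the start of the episode above 0.025 m or angle between any of carton, jar's own z axis and vertical above 0.4 rad).
It also fails if it takes over 58 s, if anything falls off the work surface, if the arm or the gripper's body presses on something with over 40 N, if the wrist force passes 120 N, or if a joint passes its speed limit or range.

## Robot

A 6-joint arm with a two-finger parallel gripper is mounted at the origin on the work surface. World frame = base frame: x ahead of the robot, y to its left, z up, the work surface at z = 0. Lengths are in mm, angles in rad, forces in N, time in s.
With the tool pointing down it reaches from about 300 to 775 mm from the base axis. Payload 14.6 kg.
Tool frame: the origin (TCP) lies at the centre of the arm's flange, where the gripper is bolted on; the fingertips stand 173 mm ahead of it and the grasp point (between the pads) lies 155 mm ahead of it; z points along the fingers, y is the line along which they close (so a half turn about z gives the same grasp; the last joint's range is limited). The gripper opens to 85 mm and grips with 20 to 120 N. Pads are 22 mm wide; open, the fingers measure 114 mm over their backs; the gripper's body (76 mm by 85 mm) begins 54 mm behind the grasp point. The pads swing forward as they close: fully open they stand 13 mm farther back than shut.
Start: joints at [1.101, 0.3, 1.521, -0, 1.321, -0.067], TCP at [215.595, 505.974, 404.681] pointing down, gripper open.
Joint ranges: [-3.03, 3.03], [-0.79, 2.21], [0.23, 2.52], [-1.04, 4.18], [0, 3.07], [-2.55, 2.55]. Speed limits (rad/s): [2.22, 2.22, 2.57, 3.14, 3.14, 3.14].

## Interface

Orientations are given as a unit quaternion [w, x, y, z].
In Python, from rig import bot, eyes gives the robot as it stands. Calls block until the motion is done:
- bot.move_to(position, orientation): joint-space move of the TCP to a pose.
- bot.servo_line(position, attitude=None, speed=150, until_force=None): straight line of the TCP; attitude=None keeps the orientation; speed is the mean speed in mm/s. With until_force (N) it stops when the force on the tool has changed by that much, and returns True; else False.
- bot.move_joints(angles): joint-space move.
- bot.move_gripper(opening, grip_force=None): finger opening in mm; grip_force is the grip in N (None keeps the last); returns when the fingers have stopped.
- bot.dwell(seconds).
- bot.ik(position, orientation): joint angles nearest the present ones, or None.
- eyes.read_camera(name): name is "scene" or "top"; returns a dict with "image" (420x560x3 uint8, blue, green, red), "depth" (420x560 float32, mm along the optical axis (not along the pixel's ray), 0 where there is no reading), "fovy" (degrees; the focal length in pixels is half the picture's height over the tangent of half this angle, whatever the lens; pixels are square), "cx", "cy" (the principal point, pixels), "eye" and "attitude" of the camera in the world. Camera axes: x right, y down, z forward; pixel columns grow to the right and rows downward; lengths in mm; the calibration is good to about 2 mm. A picture is of the moment at which its call begins.
A pose or a line that the arm cannot do raises bot.MotionError and nothing moves.
- bot.finish_job(): hands the job in; it is judged then, once.
Trained networks look in the newest picture that a camera, given by its name, has taken for a name from the list of things; names that differ only in an ending like _2 or _b are one class to them, and where a whole thing is asked for, a point or a joint stands for the part that bears it (a point fixed in the world has none). Each returns a list of dicts, best first, with "p" (0 to 1); they miss things now and then, are a little off and sometimes report something else, mostly with a low value. They report only what shows in the picture. A call takes as long as a camera call.
- eyes.look_for(camera, target): "pixel" ([row, column] in pixels, amid what is visible of it).
- eyes.trace(camera, target): "pixels" (420x560 bool, what is visible of it) and "pixel" ([row, column] in pixels, amid what is visible of it).
Readings, each from a call of its own:
- bot.read_clock(): time.
- bot.read_joint_positions(): joint angles.
- bot.read_qvel(): joint speeds.
- bot.read_effort(): joint torques, N m.
- bot.read_ee_pos(): TCP position.
- bot.read_tool_rot(): TCP orientation.
- bot.read_ft_force(): force on the tool from outside, world axes, zero at the start.
- bot.read_moment(): the same for the moment, N m.
- bot.read_grip_width(): finger opening in mm.
- bot.read_grip_force(): force on a finger pad.
Only numpy, scipy, OpenCV 4.12 (cv2) and the standard library are available. Lean on these libraries where they do the work, as an engineer would, in place of code of your own. Each camera call takes 0.05 s, during which the arm holds its last target. There are 200 camera calls.

## Working session

There is one attempt and no reset: what is moved stays moved. The work goes in short steps, each a Python script; the robot and the scene stay as the last script left them, time stands still between calls to the robot, and variables do not carry over. Pictures are saved under pics/ and viewed, at most 10 in all, crops included, and the job is handed in when it is done.

```bash
mkdir -p pics
cat > h.py <<'E'
import numpy as np, cv2
from rig import bot, eyes
from scipy.spatial.transform import Rotation as R
def rot(q): return R.from_quat([q[1],q[2],q[3],q[0]])
def shot(n):
    c=eyes.read_camera(n); c['f']=c['image'].shape[0]/2/np.tan(np.radians(c['fovy'])/2); c['R']=rot(c['attitude']).as_matrix(); c['eye']=np.array(c['eye'],float); return c
def ray(c,rc):
    d=np.array([(rc[1]-c['cx'])/c['f'],(rc[0]-c['cy'])/c['f'],1.]); return c['R']@d
def at_z(c,rc,z):
    d=ray(c,rc); return c['eye']+d*(z-c['eye'][2])/d[2]
def cloud(c,mask=None):
    d=c['depth']; v,u=np.nonzero((d>0)&(mask if mask is not None else True))
    z=d[v,u]; p=np.stack([(u-c['cx'])/c['f']*z,(v-c['cy'])/c['f']*z,z],1)
    return p@c['R'].T+c['eye']
def proj(c,p):
    q=(np.atleast_2d(p)-c['eye'])@c['R']; return np.stack([q[:,1]/q[:,2]*c['f']+c['cy'],q[:,0]/q[:,2]*c['f']+c['cx']],1)
def down(yaw):  # tool y axis (closing line) at angle yaw+90; tool x at yaw, z down
    q=(R.from_euler('z',yaw)*R.from_euler('x',np.pi)).as_quat(); return [q[3],q[0],q[1],q[2]]
E
python3 - <<'E'
from h import *
for n in ['scene','top']:
    c=shot(n); cv2.imwrite(f'pics/{n}0.png',c['image']); print(n,c['eye'],c['attitude'],c['f'],c['cx'],c['cy'])
    for t in ['base','cup','seat','gap','pulse_mark','cup_tab','speed_dial','dial_grip','carton','jar','bag_clip']:
        r=eyes.look_for(n,t); print(t,[(np.round(x['pixel']).tolist(),round(x['p'],2)) for x in r[:4]])
print(bot.read_tool_rot(),bot.read_clock())
E
```

```text
scene [1484.37816572 -377.4844313   986.28290348] [-0.33681903  0.74442204  0.52621052 -0.23556583] 443.89579622923867 279.95657113558786 209.75507053310474
base [([247.0, 286.0], 0.95)]
cup [([194.0, 344.0], 0.56)]
seat [([245.0, 290.0], 0.84), ([201.0, 427.0], 0.29)]
gap [([245.0, 289.0], 0.77)]
pulse_mark [([244.0, 290.0], 0.76)]
cup_tab [([195.0, 347.0], 0.56), ([250.0, 266.0], 0.38)]
speed_dial [([249.0, 266.0], 0.44)]
dial_grip [([246.0, 286.0], 0.68)]
carton [([201.0, 428.0], 0.84), ([250.0, 267.0], 0.58)]
jar [([231.0, 159.0], 0.89), ([200.0, 291.0], 0.4)]
bag_clip [([200.0, 290.0], 0.71)]
top [466.1430813 -27.748157  982.7329305] [-0.01853092  0.71439149 -0.69930974  0.0163491 ] 384.7334223515488 271.59476584180305 209.4227188548946
base [([161.0, 277.0], 0.8)]
cup [([218.0, 170.0], 0.83)]
seat [([161.0, 281.0], 0.68)]
gap [([163.0, 282.0], 0.67)]
pulse_mark [([164.0, 279.0], 0.73)]
cup_tab [([218.0, 171.0], 0.74), ([252.0, 242.0], 0.71)]
speed_dial [([154.0, 314.0], 0.55)]
dial_grip [([162.0, 280.0], 0.65)]
carton [([146.0, 85.0], 0.68), ([153.0, 316.0], 0.29)]
jar [([230.0, 424.0], 0.91)]
bag_clip [([252.0, 240.0], 0.83)]
[-8.61202417e-06  2.00058289e-01  9.79783997e-01 -7.59943304e-06] 1.2
```

Run:
```python
import cv2
a=cv2.imread('pics/top0.png'); cv2.imwrite('pics/topc.png',cv2.resize(a[90:290,50:470][:, :],None,fx=1.9,fy=1.9,interpolation=cv2.INTER_CUBIC))
cv2.imwrite('pics/base_c.png',cv2.resize(a[115:205,220:345],None,fx=6,fy=6,interpolation=cv2.INTER_CUBIC))
```

```text
(no output)
```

View pics/topc.png

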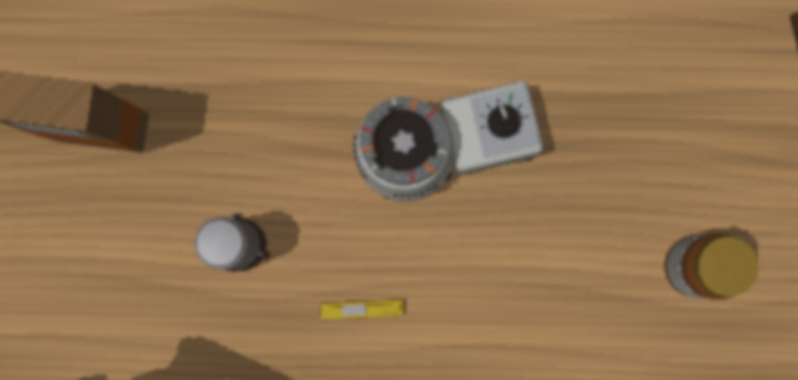

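View pics/base_c.png

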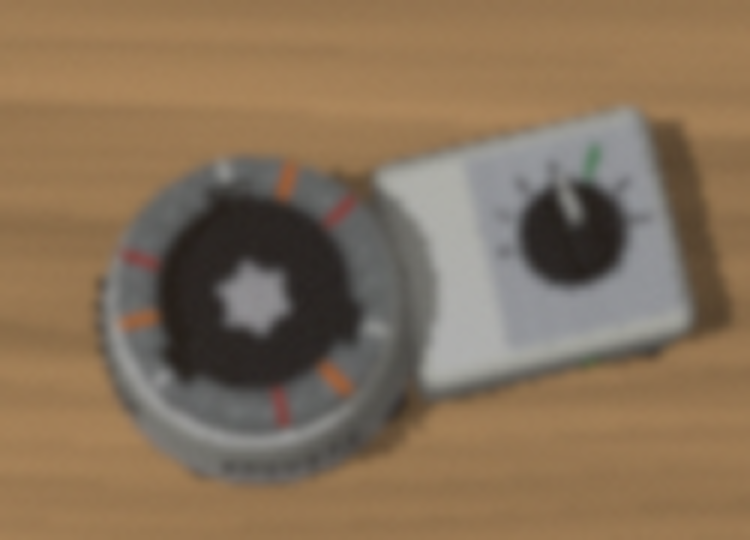

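View pics/scene0.png

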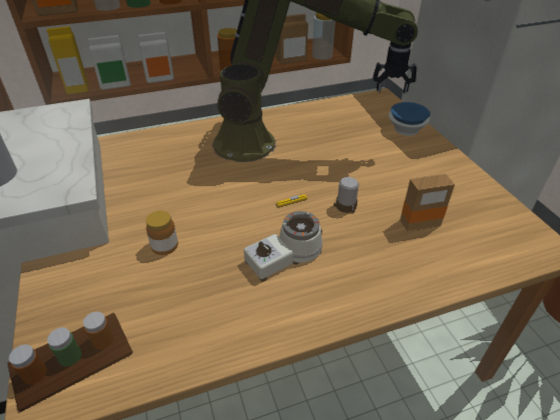

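The top view shows the socket at about (161,262), with white, orange and red marks. The dial is at about (154,315) and its pointer sits near 0.5–1 rad. The cup is at (218,170) with two tabs visible, the clip at (252,240), the carton at upper left and the jar at right. Next I'll measure these.

```bash
cat >> h.py <<'E'
def rect(c,ctr,z,half=70,s=0.4):
    n=int(2*half/s); i=np.arange(n)
    X=ctr[0]+half-i*s; Y=ctr[1]+half-i*s   # rows: -x ; cols: -y
    P=np.stack([np.repeat(X,n),np.tile(Y,n),np.full(n*n,z)],1); q=proj(c,P).astype(np.float32)
    return cv2.remap(c['image'],q[:,1].reshape(n,n),q[:,0].reshape(n,n),cv2.INTER_CUBIC)
def circ(P,r=None):
    from scipy.optimize import least_squares
    m=P[:,:2].mean(0)
    if r: return least_squares(lambda a:np.hypot(*(P[:,:2]-a).T)-r,m,loss='soft_l1',f_scale=1).x
    return least_squares(lambda a:np.hypot(*(P[:,:2]-a[:2]).T)-a[2],[*m,30],loss='soft_l1',f_scale=1).x
E
python3 - <<'E'
from h import *
C={n:shot(n) for n in ['top','scene']}
t=C['top']
s0=at_z(t,[115+298/6,220+254/6],103)[:2]; d0=at_z(t,[115+232/6,220+572/6],70)[:2]; u0=at_z(t,[218,172],60)[:2]
print('rough seat,dial,cup',s0,d0,u0)
for n,c in C.items():
    P=cloud(c); near=lambda p,r:P[np.hypot(*(P[:,:2]-p).T)<r]
    T=near(u0,65); 
    print(n,'counter z',np.median(near(u0,120)[:,2]),'cup top z',np.percentile(T[:,2],[95,99]))
    w=T[(T[:,2]>40)&(T[:,2]<92)]; print(' cup wall',len(w),circ(w,32).round(1),circ(w).round(1))
    w=T[T[:,2]>102]; print(' cup top pts',w.mean(0).round(1),circ(w).round(1) if len(w)>5 else 0)
    S=near(s0,60); w=S[(S[:,2]>98)&(S[:,2]<108)]; print(' ring top z',np.median(w[:,2]),len(w),w.mean(0).round(1))
    D=near(d0,25); print(' dial z pcts',np.percentile(D[:,2],[10,50,90,99]).round(1)); w=D[D[:,2]>78]; print('  bar',len(w),w.mean(0).round(1))
    for nm,cc,z in [('ring',s0,103),('dial',d0,66),('cup',u0,12)]:
        cv2.imwrite(f'pics/r_{n}_{nm}.png',rect(c,cc,z))
im=[np.hstack([cv2.imread(f'pics/r_{n}_{k}.png')[:, :] for k in('ring','dial','cup')]) for n in C]
m=np.vstack(im); print(m.shape); cv2.imwrite('pics/m1.png',cv2.resize(m,(798,532),interpolation=cv2.INTER_AREA))
E
```

```text
rough seat,dial,cup [612.2582995   -1.03779045] [ 646.8841196  -126.17831842] [485.97531212 214.14545791]
top counter z 0.24520844969867994 cup top z [106.79867227 108.10236362]
 cup wall 134 [486.1 219.2] [486.1 218.8  31.7]
 cup top pts [486.  218.1 105.5] [486.1 218.2  20.1]
 ring top z 102.8701054636133 771 [615.2   0.9 102.9]
 dial z pcts [59.9 67.8 86.2 88.8]
  bar 79 [ 647.6 -124.6   85.6]
scene counter z -0.22254207481000776 cup top z [105.43219057 107.3152864 ]
 cup wall 240 [486.2 216.5] [486.7 216.2  31.5]
 cup top pts [490.3 213.4 104.9] [490.5 214.   19.8]
 ring top z 102.17954332265316 384 [619.4  -3.8 102.1]
 dial z pcts [-753.9   64.    84.2   87.2]
  bar 54 [ 652.  -128.1   84. ]
(700, 1050, 3)
```

View pics/m1.png

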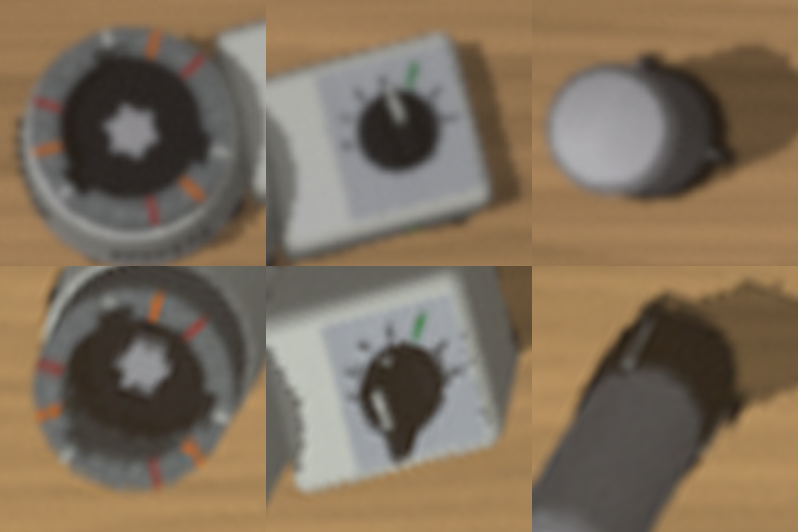

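The rectified tiles (top camera above, scene camera below) agree with each other. The base yaw is about 15°, the dial pointer about 17° left of straight up, and the cup tabs show at tile points (650,62) and (718,155). Next I'll fit these precisely.

Run:
```python
from h import *
from scipy.optimize import least_squares
s0=np.array([612.3,-1.0]); d0=np.array([646.9,-126.2]); u0=np.array([486.,214.1])
def blobs(im,m,ctr,s=0.4,half=70,amin=20):
    n,l,st,ce=cv2.connectedComponentsWithStats(m.astype(np.uint8))
    return np.array([[ctr[0]+half-ce[i][1]*s,ctr[1]+half-ce[i][0]*s,st[i][4]] for i in range(1,n) if st[i][4]>amin])
for n in ['top','scene']:
    c=shot(n); im=rect(c,s0,103); hsv=cv2.cvtColor(im,cv2.COLOR_BGR2HSV).astype(int); H,S,V=hsv[...,0],hsv[...,1],hsv[...,2]
    yy,xx=np.mgrid[:350,:350]; 
    cen=s0
    for it in range(3):
        X=s0[0]+70-yy*.4-cen[0]; Y=s0[1]+70-xx*.4-cen[1]; r=np.hypot(X,Y); ann=(r>37)&(r<51)
        pts=[];off=[]
        for nm,mk,o in [('o',(H>=6)&(H<=17)&(S>110),-30),('r',((H<=5)|(H>=172))&(S>75),-60)]:
            b=blobs(im,mk&ann,s0); 
            for p in b:pts.append(p[:2]);off.append(o)
        pts=np.array(pts);off=np.array(off)
        def f(a):
            an=np.degrees(np.arctan2(pts[:,1]-a[1],pts[:,0]-a[0]))-off-a[2]; k=np.round((an)/120)
            th=np.radians(a[2]+off+120*k); return np.r_[pts[:,0]-a[0]-a[3]*np.cos(th),pts[:,1]-a[1]-a[3]*np.sin(th)]
        best=least_squares(f,[*cen,15,45],loss='soft_l1'); cen=best.x[:2]
    print(n,len(pts),off,'seat,yaw,r',best.x.round(2),'res',np.abs(best.fun).max().round(2), np.sqrt((best.fun**2).mean()).round(2))
    sa=best.x
    dp=sa[:2]+130*np.array([np.sin(np.radians(sa[2])),-np.cos(np.radians(sa[2]))]); print(' dial from base',dp.round(1))
    # dial green tick + pointer, plane 60 / 86
    im=rect(c,d0,60.5);h=cv2.cvtColor(im,cv2.COLOR_BGR2HSV).astype(int)
    g=blobs(im,(h[...,0]>40)&(h[...,0]<90)&(h[...,1]>90),d0); print(' green',g.round(1), 'heading',[np.degrees(np.arctan2(*(q[:2]-dp)[::-1])).round(1) for q in g],'expect',(sa[2]-30).round(1))
    im=rect(c,dp,86);h=cv2.cvtColor(im,cv2.COLOR_BGR2HSV).astype(int); X=70-yy*.4;Y=70-xx*.4
    m=(h[...,2]>130)&(np.hypot(X,Y)<19); b=blobs(im,m,dp); print(' pointer',b.round(1),[np.degrees(np.arctan2(*(q[:2]-dp)[::-1])).round(1) for q in b])
    big=cv2.resize(rect(c,d0 if 0 else u0,8,half=60,s=.3),(400,400))
    # overlay tabs
    for (cx,cy),col in [((486.1,218.0),(0,255,0))]:
        for psi in (8,128,248):
            for a in (psi-6.8,psi+6.8):
                p=[(int((u0[0]+60-cx-rr*np.cos(np.radians(a)))/.3),int((u0[1]+60-cy-rr*np.sin(np.radians(a)))/.3)) for rr in (37,43)]
                cv2.line(big,p[0][::-1],p[1][::-1],col,1)
        cv2.circle(big,(int((u0[1]+60-cy)/.3),int((u0[0]+60-cx)/.3)),120,col,1)
    cv2.imwrite(f'pics/big_{n}.png',big)
cv2.imwrite('pics/m2.png',np.hstack([cv2.imread(f'pics/big_{n}.png') for n in('top','scene')]))
```

```text
top 6 [-30 -30 -30 -60 -60 -60] seat,yaw,r [ 6.1542e+02 -3.0000e-02  1.4780e+01  4.4510e+01] res 0.53 0.29
 dial from base [ 648.6 -125.7]
 green [] heading [] expect -15.2
 pointer [] []
scene 7 [-30 -30 -30 -30 -60 -60 -60] seat,yaw,r [ 6.1657e+02 -3.9000e-01  1.4390e+01  4.4370e+01] res 17.79 6.59
 dial from base [ 648.9 -126.3]
 green [] heading [] expect -15.6
 pointer [[ 661.3 -121.9  188. ]
 [ 641.9 -120.2 2373. ]] [np.float64(19.5), np.float64(138.8)]
```

View pics/m2.png

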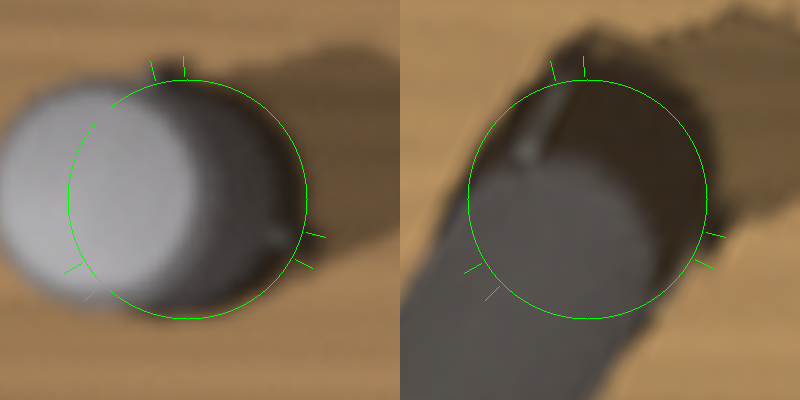

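The top-view overlay puts the cup centre at about (487,217), with tab yaw about 7°. The upper tab is at (178,65) and the right tab at (312,245) in the left panel. I'll do the dial now.

Run:
```python
from h import *
D=np.array([649,-126.]); r=np.radians
print(bot.ik([*D,246],down(r(18.5))),bot.ik([*D,246],down(r(-15.3))))
bot.move_to([*D,330],down(r(18.5))); print(bot.read_clock())
bot.move_gripper(45,30)
print(bot.servo_line([*D,245],speed=120,until_force=15),bot.read_ee_pos(),bot.read_clock())
bot.move_gripper(0,35); print(bot.read_grip_width(),bot.read_grip_force(),bot.read_ft_force())
for a in (7,-4,-15.3): bot.move_to([*D,245],down(r(a))); print(bot.read_moment()[2],np.round(bot.read_ft_force(),1))
print(bot.read_clock())
bot.move_gripper(45); bot.servo_line([*D,330],speed=200); print(bot.read_clock())
bot.move_to([560,100,400],down(r(60)))
c=shot('top'); im=rect(c,D,75,half=45,s=.2); cv2.imwrite('pics/d2.png',im); print(bot.read_clock())
```

```text
[-2.47148396e-01  6.99474037e-01  1.31333013e+00 -4.44089210e-16
  1.12878848e+00  1.00076202e+00] [-2.47148396e-01  6.99474037e-01  1.31333013e+00 -4.44089210e-16
  1.12878848e+00  1.59068331e+00]
4.1167
False [ 649.21428671 -126.04901609  245.8899651 ] 5.45
9.761476499560512 37.64797031879425 [-1.90442007  4.41062142  5.53572131]
0.0038248516651468167 [-2.8  4.8  6. ]
-0.023849783720930936 [-1.8  3.6  5.8]
0.008272502261623689 [-2.3  3.9  6.1]
6.7667
7.775
8.8167
```

View pics/d2.png

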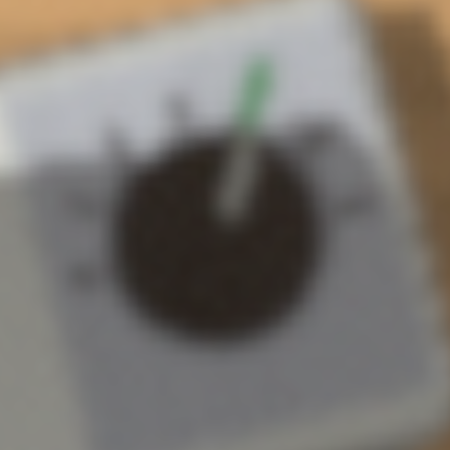

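The pointer at (240,165) lines up with the green mark at (257,80), so the dial is set. Now the cup: I'll squeeze it twice, crosswise, to centre it before gripping.

Run:
```python
from h import *
U=np.array([487,217.3]); r=np.radians
bot.move_gripper(85,20)
bot.move_to([*U,310],down(r(5)))
print(bot.servo_line([*U,220],speed=130,until_force=12),bot.read_clock())
bot.move_gripper(0,20); print(bot.read_grip_width(),bot.read_ft_force()); bot.move_gripper(85)
bot.move_to([*U,220],down(r(95)))
bot.move_gripper(0,60); print(bot.read_grip_width(),bot.read_grip_force(),bot.read_clock())
bot.servo_line([*U,330],speed=200); print(bot.read_ft_force(),bot.read_grip_width(),bot.read_clock())
c=shot('scene'); p=np.array([*U,330-220+12]); q=proj(c,p)[0].astype(int); print(q)
im=c['image'][max(0,q[0]-50):q[0]+35,q[1]-45:q[1]+45]; cv2.imwrite('pics/lift.png',cv2.resize(im,None,fx=6,fy=6,interpolation=cv2.INTER_CUBIC))
```

```text
False 11.2333
63.9016933998388 [-1.00987336 -0.64847865  5.33428154]
62.484126521351776 66.39509528875351 13.6583
[-0.3441672  -0.28323835 -2.95400909] 62.647463446791534 14.3583
[176 349]
```

View pics/lift.png

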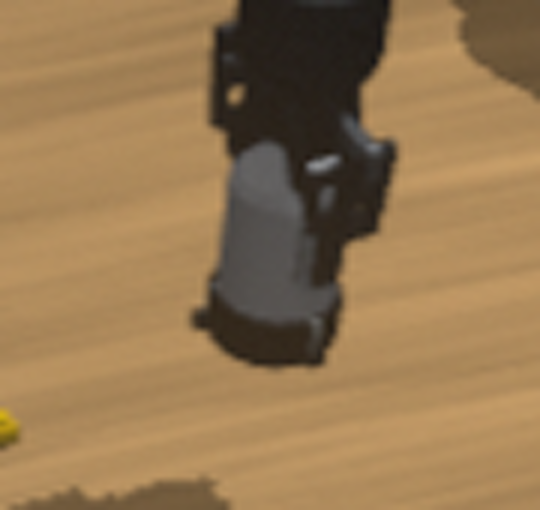

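The cup is held upright. In the crop, one tab shows at (197,320) and the white line at about (318,328). I'll check the yaw against these, carry the cup over and insert it with force sensing.

Run:
```python
from h import *
c=shot('scene'); U=np.array([487,217.3]); z=110; r=np.radians
def cr(p): q=proj(c,p)[0]; return ((q[::-1]-[304,126])*6+3).round(0)
for s in (0,4,8,12): 
    f=lambda a,R,h:cr([U[0]+R*np.cos(r(a)),U[1]+R*np.sin(r(a)),z+h])
    print(s,'lefttab',f(s-120,42,7),'line mid',f(s,36.3,19),'line low',f(s,36.3,12),'tab',f(s,42,7))
print('collar centre bottom',cr([*U,z]), 'left edge bot',f(-145,36,5))
S=np.array([615.8,-0.15]); a=95+14.7-7
for p in ([*S,330],[*S,305]): print(bot.ik(p,down(r(a))),bot.ik(p,down(r(a-30))))
```

```text
0 lefttab [195. 306.] line mid [307. 337.] line low [305. 347.] tab [309. 361.]
4 lefttab [195. 310.] line mid [311. 336.] line low [310. 346.] tab [314. 360.]
8 lefttab [195. 313.] line mid [315. 334.] line low [314. 345.] tab [319. 358.]
12 lefttab [196. 316.] line mid [319. 333.] line low [318. 344.] tab [323. 357.]
collar centre bottom [272. 326.] left edge bot [215. 295.]
[-0.05971351  0.51088686  1.40491295  0.          1.22579284 -0.28137033] [-5.97135133e-02  5.10886861e-01  1.40491295e+00 -4.44089210e-16
  1.22579284e+00  2.42228447e-01]
[-0.05971351  0.53711963  1.42695206  0.          1.17752096 -0.28137033] [-5.97135133e-02  5.37119630e-01  1.42695206e+00 -4.44089210e-16
  1.17752096e+00  2.42228447e-01]
```

Run:
```python
from h import *
S=np.array([615.8,-0.15]); r=np.radians; a=95+14.7-8
bot.servo_line([*U,380] if 0 else [487,217.3,370],speed=200)
bot.move_to([*S,350],down(r(a))); bot.dwell(.2); f0=bot.read_ft_force(); print(np.round(f0,1),bot.read_clock())
print(bot.servo_line([*S,304],speed=30,until_force=12),np.round(bot.read_ee_pos(),2),np.round(np.array(bot.read_ft_force())-f0,1),np.round(bot.read_moment(),2),bot.read_grip_width(),bot.read_clock())
```

```text
[-0.4 -0.4 -2.9] 16.0
True [ 6.1579e+02 -1.3000e-01  3.0548e+02] [-1.5  0.7  7.7] [0.01 0.2  0.01] 62.55967987374907 17.3917
```

Run:
```python
from h import *
S=np.array([615.8,-0.15]); r=np.radians; a=95+14.7-8
print(bot.servo_line([*S,303],speed=20,until_force=15),np.round(bot.read_ee_pos(),2),np.round(bot.read_ft_force(),1))
z=bot.read_ee_pos()[2]; bot.dwell(.3)
bot.move_gripper(0,100)
for d in (5,10,15,20,25,30):
    bot.move_to([*S,304],down(r(a-d))); bot.dwell(.15)
    print(d,np.round(bot.read_moment(),3),np.round(bot.read_ft_force(),1),np.round(bot.read_ee_pos(),2))
print(bot.read_clock(),bot.read_grip_width(),bot.read_grip_force())
out=[]
for n in('top','scene'):
    c=shot(n); q=proj(c,[*S,110])[0].astype(int)
    out.append(cv2.resize(c['image'][q[0]-32:q[0]+32,q[1]-32:q[1]+32],(400,400),interpolation=cv2.INTER_CUBIC)); print(q)
cv2.imwrite('pics/tw.png',np.hstack(out))
```

```text
False [ 6.1585e+02 -1.3000e-01  3.0543e+02] [-8.8 -0.5 16.2]
5 [ 0.018  0.746 -0.072] [-1.6  0.4  9.9] [ 6.1602e+02 -1.6000e-01  3.0570e+02]
10 [0.105 0.648 0.016] [-1.7  0.7  9.8] [ 6.1604e+02 -1.1000e-01  3.0571e+02]
15 [0.083 0.751 0.076] [-1.9  1.4  9.9] [ 6.1603e+02 -1.0000e-01  3.0569e+02]
20 [0.048 0.793 0.095] [-2.2  0.1 10.3] [ 6.1601e+02 -1.2000e-01  3.0568e+02]
25 [0.077 0.853 0.012] [-2.6 -0.1  9.7] [ 6.1598e+02 -1.3000e-01  3.0569e+02]
30 [0.103 0.917 0.051] [-2.9  0.2  9.9] [ 6.1599e+02 -1.8000e-01  3.0569e+02]
20.5583 61.74966348142346 109.67792093753815
[162 261]
[220 300]
```

View pics/tw.png

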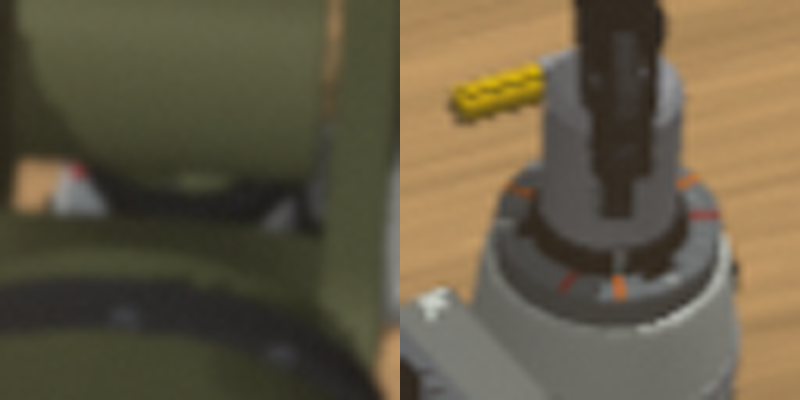

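The scene crop shows the cup's white line at (620,258) above the orange mark at (620,287). The white gap line is at (668,275) and the red one at (568,282). I'll quantify the angle.

Run:
```python
from h import *
c=shot('scene'); r=np.radians; S=np.array([615.8,-0.15])
f=lambda a,R,z:((proj(c,[S[0]+R*np.cos(r(a)),S[1]+R*np.sin(r(a)),z])[0][::-1]-[268,188])*6.25+3+[400,0]).round(0)
for nm,a in (('white',14.7),('orange',-15.3),('red',-45.3)): print(nm,f(a,45,103))
for a in (-25,-20,-15,-10,-5,0,5): print(a,'line top',f(a,36.2,113),'low',f(a,36.2,104))
# enhanced column profiles
im=c['image'].astype(int)
up=cv2.resize(c['image'][225-0:240,288:318],None,fx=10,fy=10,interpolation=cv2.INTER_CUBIC)
for row in (227,228,229,230,231,233,234): print(row,im[row,296:312].sum(1).tolist(),(im[row,296:312,2]-im[row,296:312,0]).tolist())
print(bot.read_moment(),bot.read_clock())
```

```text
white [667. 273.]
orange [620. 285.]
red [569. 278.]
-25 line top [605. 255.] low [604. 270.]
-20 line top [612. 256.] low [611. 270.]
-15 line top [619. 256.] low [618. 270.]
-10 line top [625. 255.] low [625. 269.]
-5 line top [632. 254.] low [631. 268.]
0 line top [639. 253.] low [638. 267.]
5 line top [645. 251.] low [644. 265.]
227 [162, 179, 208, 229, 227, 230, 226, 212, 205, 191, 176, 161, 143, 130, 128, 128] [13, 12, 9, 7, 8, 7, 7, 8, 9, 10, 12, 13, 17, 20, 20, 20]
228 [125, 131, 142, 160, 156, 156, 216, 232, 178, 138, 129, 131, 127, 123, 125, 167] [19, 19, 15, 13, 14, 14, 11, 10, 13, 17, 20, 19, 20, 20, 21, 15]
229 [124, 119, 121, 122, 122, 126, 216, 234, 167, 132, 123, 128, 123, 128, 124, 202] [18, 19, 20, 19, 19, 18, 11, 10, 15, 19, 20, 21, 21, 19, 21, 10]
230 [122, 118, 122, 129, 122, 125, 212, 216, 146, 124, 124, 131, 126, 125, 134, 183] [19, 20, 19, 19, 19, 21, 12, 11, 17, 18, 20, 19, 20, 21, 19, 13]
231 [146, 136, 138, 133, 123, 130, 208, 207, 144, 169, 174, 137, 131, 126, 199, 280] [28, 17, 16, 17, 18, 18, 12, 11, 17, 11, 12, 17, 19, 21, 12, 4]
233 [218, 217, 217, 219, 274, 289, 323, 344, 329, 334, 320, 303, 324, 337, 351, 361] [7, 6, 6, 7, 2, 10, 106, 95, 13, -1, 0, 1, -1, -2, 0, 3]
234 [218, 217, 218, 224, 300, 337, 345, 344, 351, 343, 334, 333, 339, 322, 287, 254] [5, 7, 7, 7, 1, 1, 92, 118, 30, -3, -2, -1, -3, 0, 2, 5]
[0.07728483 0.85419092 0.08138863] 20.7083
```

Run:
```python
from h import *
print(bot.read_grip_force(),bot.finish_job())
```

```text
the job is handed in; nothing more can be done
109.6789938211441 None
```

I handed the job in at about 21 s of robot time; no verdict came back. The dial is on the green mark, and the cup sits home and is held at the orange pulse mark with a grip of about 110 N; the last picture puts it within about 2° of the mark.

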